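Dry pass round a sole pattern before the cut

ROBOT

A 6-joint arm with a two-finger parallel gripper is mounted at the origin on the work surface. World frame = base frame: x ahead of the robot, y to its left, z up, the work surface at z = 0. Lengths are in mm, angles in rad, forces in N, time in s.
With the tool pointing down it reaches from about 325 to 925 mm from the base axis. Payload 3.1 kg.
Tool frame: the origin (TCP) lies midway between the tips of the shut fingers; the grasp point (between the pads) lies ctrl.grip_point_offset behind it (ctrl.grip_point_offset is the distance from the TCP to the grasp point, in mm); z points along the fingers, y is the direction in which the jaws open and shut (so a half turn about z gives the same grasp; the last joint's range is limited). The gripper opens to 85 mm and grips with 20 to 120 N. Pads are 22 mm wide; open, the fingers measure 114 mm over their backs; the gripper's body (76 mm by 85 mm) begins 54 mm behind the grasp point. The pads swing forward as they close: fully open they stand 13 mm farther back than shut.
Start: joints at [1.169, 0.217, 1.613, -0, 1.311, -0.112], TCP at [178.581, 598.956, 231.3] pointing down, gripper open.
Joint ranges: [-2.75, 2.75], [-0.78, 2.1], [0.31, 2.55], [-1.13, 4.27], [0.13, 2.63], [-2.58, 2.58]. Speed limits (rad/s): [2.79, 2.79, 3.14, 3.14, 3.14, 3.14].

INTERFACE

Orientations are given as a unit quaternion [w, x, y, z].
In Python, from rig import ctrl gives the robot as it stands.
- The arm moves only by the shell command python3 -m handwheel 'ROWS' [OPENING] [FORCE]. ROWS is JSON, a list of rows, each a list of 4 numbers: the shift along the tool's x, y, z in mm, then the turn about the tool's z in rad. A call has 1 to 5 rows; each row is the pose to reach, as a shift and turn from the pose commanded when the call began, along the tool's axes at that moment; what a row does not reach only later rows make up. A row lasts 1/12 s, in which the tool goes at most 41.7 mm and 7.16 degrees, less where a joint would pass 70% of its speed; a pose out of reach is approached as far as the arm can. A call with a gripper value outside its range is refused whole. OPENING is the finger opening in mm, from 0 to 85.4, set as the call begins (- or left out, the last holds). The fingers move at their own pace and stop on an object; FORCE is the grip in N (left out, the last holds). Time passes only in rows, so rows that repeat a pose let the fingers close. It gives the time, the measured TCP pose, the force and the opening at its end, in the units of the state.
- ctrl.observe(): the state, without advancing time (a new reading comes with each control period).
- ctrl.grab_frame(name): name is "scene" or "top" or "wrist"; returns a dict with "image" (480x640x3 uint8, blue, green, red), "intrinsics" (3x3 intrinsics, pixels), "T" (4x4, takes a point from camera to world coordinates). Camera axes: x right, y down, z forward; pixel columns grow to the right and rows downward; lengths in mm; the calibration is good to about 2 mm. A picture is of the moment at which its call begins. There is no depth.
- ctrl.close_job(): hands the job in, once; it reports no verdict.
The state is a dict: "t": time; "joint_pos": joint angles; "dq": joint speeds; "tau": joint torques, N m; "tool_pos": TCP position; "orientation": TCP orientation; "force": force on the tool from outside, world axes, zero at the start; "wrist_torque": the same for the moment, N m; "grip_width": finger opening in mm.
Only numpy, scipy, OpenCV 4.12 (cv2) and the standard library are available. Lean on these libraries where they do the work, as an engineer would, in place of code of your own. Each camera call takes 0.05 s, during which the arm holds its last target.

TASK

Before the knife comes out, make one unbroken dry pass of the cut with your fingertips: come straight down at the middle of the sole pattern's heel, trace its edge up the hollow inner side, round the toe and down the outer side back to the heel, and only there lift straight up, at least a hand's breadth (100 mm). All the way keep the fingertips right over the edge and at most a finger's breadth (15 mm) above it; a feather-light touch is fine, but do not press on the pattern or shift it, and leave its weight, the tin, the hammer and the last alone.

Things in the scene. Friction and masses are not known exactly. Their poses are not given: they have to be found in the camera images.
- sole_pattern: Bare sheet-metal pattern of a right shoe sole, 3 mm thick, 256 mm long, 85 mm wide, 0.4 kg, loose and flat on the black fibre-board sheet, 11 mm above the table. Origin on its underside at mid-length; z up, x towards the toe (the wide end), y towards the inner side, the one with the hollow waist. Its outline is a smooth closed curve through edge0 to edge17, about 32 mm apart.
- edge0 (a point): Point 0 of the outline, on the pattern's top edge, at x, y = (-128.0, 0.0) mm from its origin: middle of the heel's back, start and finish of the pass.
- edge1 (a point): Point 1 of the outline, on the pattern's top edge, at x, y = (-109.1, 24.3) mm from its origin.
- edge2 (a point): Point 2 of the outline, on the pattern's top edge, at x, y = (-77.6, 30.1) mm from its origin.
- edge3 (a point): Point 3 of the outline, on the pattern's top edge, at x, y = (-45.6, 26.1) mm from its origin.
- edge4 (a point): Point 4 of the outline, on the pattern's top edge, at x, y = (-13.9, 20.1) mm from its origin: in the hollow of the waist, inner side.
- edge5 (a point): Point 5 of the outline, on the pattern's top edge, at x, y = (17.9, 24.4) mm from its origin.
- edge6 (a point): Point 6 of the outline, on the pattern's top edge, at x, y = (47.6, 37.1) mm from its origin.
- edge7 (a point): Point 7 of the outline, on the pattern's top edge, at x, y = (79.2, 41.7) mm from its origin.
- edge8 (a point): Point 8 of the outline, on the pattern's top edge, at x, y = (108.0, 28.2) mm from its origin: inner side of the toe.
- edge9 (a point): Point 9 of the outline, on the pattern's top edge, at x, y = (127.1, 3.3) mm from its origin: toe end.
- edge10 (a point): Point 10 of the outline, on the pattern's top edge, at x, y = (111.4, -23.9) mm from its origin.
- edge11 (a point): Point 11 of the outline, on the pattern's top edge, at x, y = (83.2, -39.2) mm from its origin.
- edge12 (a point): Point 12 of the outline, on the pattern's top edge, at x, y = (51.5, -44.4) mm from its origin.
- edge13 (a point): Point 13 of the outline, on the pattern's top edge, at x, y = (19.3, -41.9) mm from its origin.
- edge14 (a point): Point 14 of the outline, on the pattern's top edge, at x, y = (-12.7, -37.1) mm from its origin: outer side of the waist.
- edge15 (a point): Point 15 of the outline, on the pattern's top edge, at x, y = (-44.7, -33.0) mm from its origin.
- edge16 (a point): Point 16 of the outline, on the pattern's top edge, at x, y = (-77.0, -31.4) mm from its origin.
- edge17 (a point): Point 17 of the outline, on the pattern's top edge, at x, y = (-108.1, -24.0) mm from its origin.
- pattern_weight: Steel pattern weight, loose, 0.45 kg, 42 mm across, 40 mm high with a knob on top, standing on the forepart of the pattern and holding it down. Origin at the centre of its underside. Leave it standing.
- tack_tin: Low round closed brass tin, 55 mm across, 22 mm high, loose on the sheet beside the waist of the pattern. Origin at the centre of its underside. Leave it.
- shoe_hammer: Hammer with a wooden handle, 240 mm long, lying on the white cutting board to the left of the black sheet. Origin on its underside. Leave it.
- shoe_last: Beige plastic shoe last, 236 mm long, 84 mm high, standing on the white cutting board to the right of the black sheet. Origin under its middle. Leave it.

How it is judged:
By the outcome, as a careful person would: the job done as asked, in the order asked, and still so for the second after the job is handed in, with the robot touching nothing.
It also fails if it takes over 70 s, if anything falls off the work surface, if the arm or the gripper's body presses on something with over 40 N, if the wrist force passes 120 N, or if a joint passes its speed limit or range.

## Working session

There is one attempt and no reset: what is moved stays moved. The work goes in short steps, Python scripts to look and compute and a shell command to move; the robot and the scene stay as the last step left them, time stands still between calls to the robot, and variables do not carry over. Pictures are saved under pics/ and viewed, and the job is handed in when it is done.

```bash
ls; mkdir -p pics; python3 - <<'E'
from rig import ctrl
import cv2
s=ctrl.observe();print(s); print(ctrl.grip_point_offset)
for n in ("scene","top","wrist"):
    f=ctrl.grab_frame(n);cv2.imwrite(f"pics/{n}0.png",f["image"]);print(n,f["intrinsics"].tolist(),f["T"].round(3).tolist())
E
```

```text
pics
{'t': 0.0, 'joint_pos': array([ 1.16880056e+00,  2.17773336e-01,  1.61492697e+00,  7.60956830e-06,
        1.31130145e+00, -1.12178666e-01]), 'dq': array([-0.00102175, -0.00272006,  0.00068772,  0.00012831, -0.00013227,
        0.00015769]), 'tau': array([ 1.85444456e-03, -3.96852064e+01, -3.03851295e+01, -8.28842394e-05,
        9.60722129e-03,  4.06696671e-06]), 'tool_pos': array([178.25380494, 598.19180012, 229.9601191 ]), 'orientation': array([-3.09829668e-04,  1.44402803e-01,  9.89518256e-01, -1.16402687e-03]), 'force': array([ 0.27172779, -0.28365177,  0.56629978]), 'wrist_torque': array([-0.01795589, -0.02156876, -0.04829794]), 'grip_width': 85.72328250701322}
18.700000000000003
scene [[487.75513362234784, 0.0, 317.8289101462346], [0.0, 487.75513362234784, 237.84074289539367], [0.0, 0.0, 1.0]] [[-0.714, 0.407, -0.569, 1109.691], [0.699, 0.394, -0.596, 582.105], [-0.018, -0.824, -0.566, 611.906], [0.0, 0.0, 0.0, 1.0]]
top [[612.0872593737251, 0.0, 323.9696051101886], [0.0, 612.0872593737251, 247.9776970169899], [0.0, 0.0, 1.0]] [[0.008, -0.997, 0.077, 446.547], [-1.0, -0.008, -0.007, 7.794], [0.008, -0.077, -0.997, 1614.949], [0.0, 0.0, 0.0, 1.0]]
wrist [[336.85718175318283, 0.0, 323.92080148731753], [0.0, 336.85718175318283, 242.24450567299422], [0.0, 0.0, 1.0]] [[0.285, 0.906, 0.313, 97.489], [0.958, -0.269, -0.095, 622.22], [-0.002, 0.327, -0.945, 372.109], [0.0, 0.0, 0.0, 1.0]]
```

View pics/scene0.png

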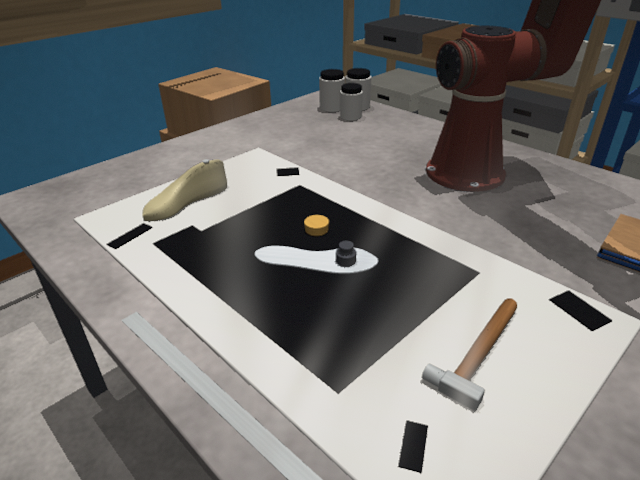

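View pics/top0.png

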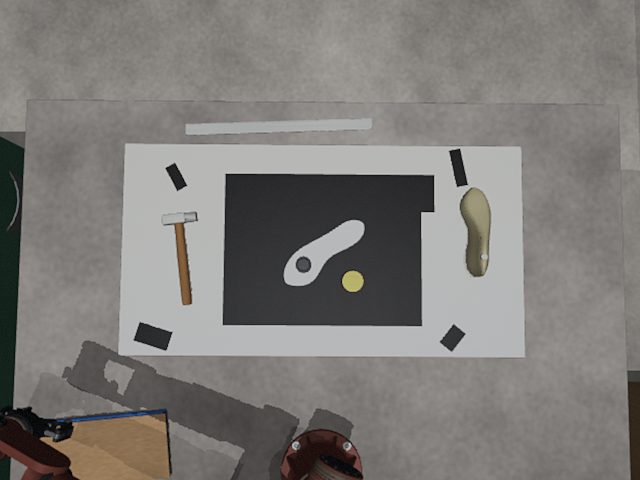

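View pics/wrist0.png

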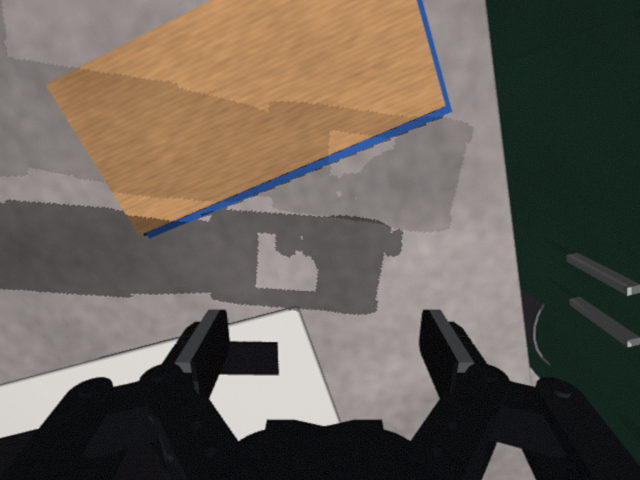

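The scene view shows the pattern at about (315,260), with the weight at (346,253) and the tin at (316,225). In the top view the heel is near (362,225), the toe near (287,282), the weight at (303,265) and the tin at (353,281). The hollow side faces the tin. The wrist camera doesn't see the pattern yet, so next I'll measure from the top view.

```bash
cat > h.py <<'E'
import numpy as np, cv2
from scipy.interpolate import CubicSpline
E=np.array([(-128.0,0.0),(-109.1,24.3),(-77.6,30.1),(-45.6,26.1),(-13.9,20.1),(17.9,24.4),(47.6,37.1),(79.2,41.7),(108.0,28.2),(127.1,3.3),(111.4,-23.9),(83.2,-39.2),(51.5,-44.4),(19.3,-41.9),(-12.7,-37.1),(-44.7,-33.0),(-77.0,-31.4),(-108.1,-24.0)])
CS=CubicSpline(np.arange(19),np.vstack([E,E[:1]]),bc_type='periodic')
def outline(n=720): return CS(np.arange(n)*18/n)
def cast(f,px,z):
    px=np.atleast_2d(np.asarray(px,float));K=f["intrinsics"];T=f["T"]
    d=np.c_[(px[:,0]-K[0,2])/K[0,0],(px[:,1]-K[1,2])/K[1,1],np.ones(len(px))]@T[:3,:3].T
    return (T[:3,3]+d*((z-T[2,3])/d[:,2])[:,None])[:,:2]
def proj(f,P):
    P=np.atleast_2d(P);T=f["T"];c=(P-T[:3,3])@T[:3,:3];p=c@f["intrinsics"].T
    return p[:,:2]/p[:,2:]
def moments(poly):
    m=cv2.moments(poly.astype(np.float32).reshape(-1,1,2))
    c=np.array([m['m10'],m['m01']])/m['m00']
    return c,0.5*np.arctan2(2*m['mu11'],m['mu20']-m['mu02']),m['m00']
def pose_from(poly,toehint):
    c,a,A=moments(poly);c0,a0,A0=moments(outline())
    th=a-a0
    if np.dot([np.cos(th),np.sin(th)],toehint)<0: th+=np.pi
    R=np.array([[np.cos(th),-np.sin(th)],[np.sin(th),np.cos(th)]])
    return c-R@c0,(th+np.pi)%(2*np.pi)-np.pi,A/A0
def place(o,th,p):
    R=np.array([[np.cos(th),-np.sin(th)],[np.sin(th),np.cos(th)]]);return p@R.T+o
E
python3 - <<'E'
from rig import ctrl
from h import *
f=ctrl.grab_frame("top");im=f["image"]
hsv=cv2.cvtColor(im,cv2.COLOR_BGR2HSV)
x0,y0,x1,y1=230,180,415,320
for th in (110,130,150):
    m=np.zeros(im.shape[:2],np.uint8);m[y0:y1,x0:x1]=((hsv[y0:y1,x0:x1,2]>th)&(hsv[y0:y1,x0:x1,1]<60))*255
    cs,_=cv2.findContours(m,cv2.RETR_EXTERNAL,cv2.CHAIN_APPROX_NONE)
    c=max(cs,key=cv2.contourArea)[:,0]
    w=cast(f,c,14);print(th,len(c),pose_from(w,(-.59,.81)))
o,t,_=pose_from(w,(-.59,.81))
d=np.array([np.abs(np.linalg.norm(place(o,t,outline())-q,axis=1)).min() for q in w]);print("resid",d.mean(),d.max())
tm=(hsv[...,1]>90)[y0:y1,x0:x1].astype(np.uint8)
cs,_=cv2.findContours(tm,cv2.RETR_EXTERNAL,cv2.CHAIN_APPROX_NONE);c=max(cs,key=cv2.contourArea)[:,0]+[x0,y0]
(cx,cy),r=cv2.minEnclosingCircle(c.astype(np.float32));tin=cast(f,(cx,cy),30)[0];print("tin",cx,cy,r,tin,np.linalg.norm(place(o,t,outline())-tin,axis=1).min()-27.5)
big=im.copy()
for p in proj(f,np.c_[place(o,t,outline(360)),np.full(360,14)]): pass
crop=cv2.resize(im[180:320,230:415],None,fx=4,fy=4,interpolation=cv2.INTER_CUBIC)
pts=((proj(f,np.c_[place(o,t,outline(360)),np.full(360,14)])-[230,180]+.5)*4).astype(np.int32)
cv2.polylines(crop,[pts.reshape(-1,1,2)],True,(0,0,255),1)
cv2.circle(crop,tuple(int(v) for v in pts[0]),4,(0,255,0),-1)
cv2.imwrite("pics/topcrop.png",crop)
E
```

```text
110 195 (array([560.77671268,  -2.20628118]), np.float64(2.224684866083958), 0.9925423071571512)
130 193 (array([560.91823213,  -2.12596742]), np.float64(2.224753468249716), 0.982458229797629)
150 190 (array([560.45422894,  -1.78960831]), np.float64(2.226192122392005), 0.9496626006935348)
resid 1.3979755262889169 3.284557100466501
tin 352.08465576171875 280.6341857910156 11.1688871383667 [485.43845476 -76.6088026 ] 56.59583639353066
```

View pics/topcrop.png

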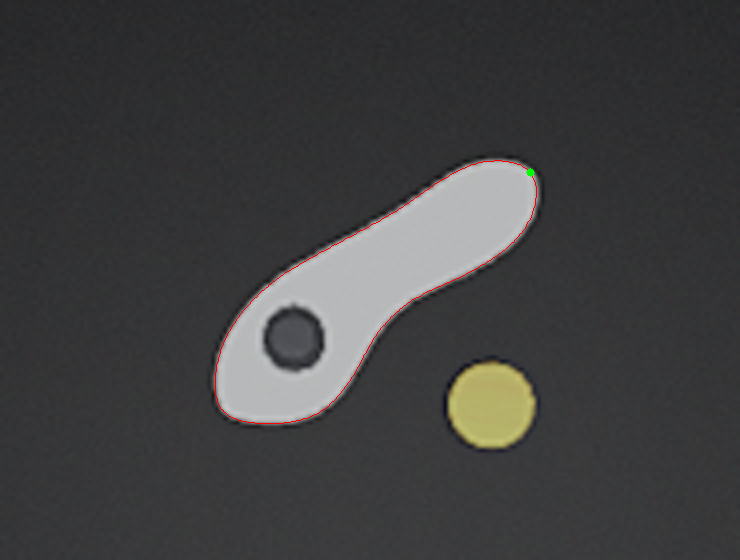

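The top-view fit is good: the red outline hugs the metal, the heel marker sits at crop (530,172), the weight is well inside and the tin is 56 mm clear of the edge. Next I'll shut the fingers and travel over for a close wrist look.

```bash
python3 -m handwheel '[[-28,-28.5,0,0],[-56,-57,0,0],[-84,-85.5,0,0],[-112,-114,0,0],[-140,-142.5,0,0]]' 0 20
```

```text
t: 0.62
tool_pos: [272.3, 420.7, 231.0]
orientation: [-0.0, 0.144, 0.99, -0.0]
force: [0.5, -0.2, 0.7]
grip_width: 25.9
```

```bash
python3 -m handwheel '[[-28,-28.5,0,0],[-56,-57,0,0],[-84,-85.5,0,0],[-112,-114,0,0],[-140,-142.5,0,0]]'
python3 -m handwheel '[[-28,-28.5,0,0],[-56,-57,0,0],[-84,-85.5,0,0],[-112,-114,0,0],[-140,-142.5,0,0]]'
python3 -m handwheel '[[-28,-28.5,0,0],[-56,-57,0,0],[-84,-86,0,0],[-84,-86,0,0]]'
python3 -m handwheel '[[0,0,0,0.12],[0,0,0,0.24],[0,0,0,0.36],[0,0,0,0.48],[0,0,0,0.6]]'
python3 -m handwheel '[[0,0,0,0.12],[0,0,0,0.24],[0,0,0,0.36],[0,0,0,0.48],[0,0,0,0.6]]'
python3 -m handwheel '[[0,0,0,0.12],[0,0,0,0.24],[0,0,0,0.36],[0,0,0,0.48],[0,0,0,0.6]]'
python3 -m handwheel '[[0,0,0,0.12],[0,0,30,0.24],[0,0,60,0.36],[0,0,80,0.4],[0,0,80,0.4]]'
```

```text
t: 1.03
tool_pos: [365.8, 244.1, 231.4]
orientation: [0.0, 0.144, 0.99, 0.0]
force: [1.0, 0.3, -1.2]
grip_width: 0.3
t: 1.45
tool_pos: [459.3, 67.3, 231.4]
orientation: [0.0, 0.145, 0.989, 0.0]
force: [1.0, 0.1, -0.9]
grip_width: 0.1
t: 1.78
tool_pos: [517.6, -43.3, 231.7]
orientation: [0.002, 0.147, 0.989, -0.002]
force: [-0.4, 0.6, 0.7]
grip_width: -0.0
t: 2.2
tool_pos: [514.4, -36.8, 231.0]
orientation: [-0.0, 0.433, 0.901, 0.0]
force: [0.1, -0.4, 1.0]
grip_width: 0.2
t: 2.62
tool_pos: [514.4, -36.6, 231.1]
orientation: [-0.0, 0.68, 0.733, -0.0]
force: [-0.4, -0.1, 0.0]
grip_width: -0.1
t: 3.03
tool_pos: [514.4, -36.6, 231.1]
orientation: [-0.0, 0.866, 0.5, -0.0]
force: [-0.0, 0.6, -0.5]
grip_width: 0.3
t: 3.45
tool_pos: [510.2, -35.8, 145.9]
orientation: [-0.003, 0.947, 0.32, -0.005]
force: [-1.0, 1.3, -0.0]
grip_width: 0.1
```

```bash
python3 - <<'E'
from rig import ctrl
import cv2
s=ctrl.observe();print(s['tool_pos'],s['orientation'],s['joint_pos'])
f=ctrl.grab_frame("wrist");cv2.imwrite("pics/wrist1.png",f["image"])
E
```

```text
[510.21326264 -35.82679912 145.9083621 ] [-0.00284766  0.94740738  0.31998264 -0.00471772] [-2.07461134e-01  7.51739181e-02  1.94427440e+00  1.20352295e-04
  1.13316494e+00  7.11851011e-01]
```

View pics/wrist1.png

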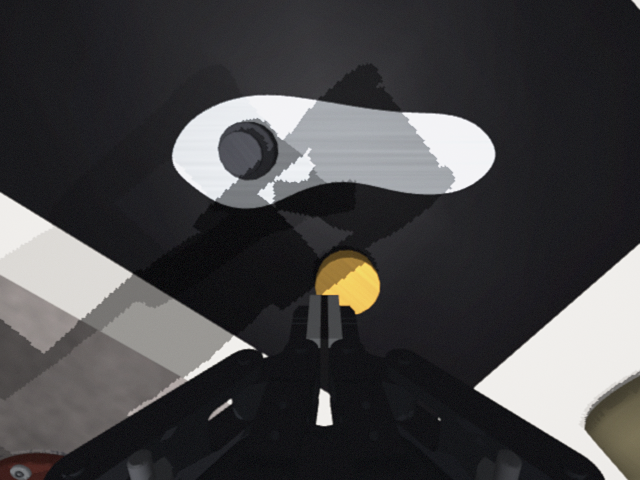

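The wrist view shows the whole pattern: toe at about (172,153), heel at (495,153), weight at (247,150) and tin at (348,281). The hollow faces the tin, and the shut fingers reach down to about (325,295). I'll settle the arm, then fit the pose here and triangulate against the top view to get the height.

```bash
python3 -m handwheel '[[0,0,0,0],[0,0,0,0],[0,0,0,0]]'
cat > meas.py <<'E'
from rig import ctrl
from h import *
def ext(im,th,roi,sat=60):
    hsv=cv2.cvtColor(im,cv2.COLOR_BGR2HSV);x0,y0,x1,y1=roi
    m=np.zeros(im.shape[:2],np.uint8);m[y0:y1,x0:x1]=((hsv[y0:y1,x0:x1,2]>th)&(hsv[y0:y1,x0:x1,1]<sat))*255
    m=cv2.morphologyEx(m,cv2.MORPH_CLOSE,np.ones((3,3)))
    cs,_=cv2.findContours(m,cv2.RETR_EXTERNAL,cv2.CHAIN_APPROX_NONE)
    return max(cs,key=cv2.contourArea)[:,0]
E
python3 - <<'E'
from meas import *
s=ctrl.observe();print(s['tool_pos'],s['orientation'])
f=ctrl.grab_frame("wrist");im=f["image"];ft=ctrl.grab_frame("top")
for th in (70,90,110):
    c=ext(im,th,(140,70,530,225))
    for z in (9,14,19): print(th,z,pose_from(cast(f,c,z),(-.6,.8)))
ct=ext(ft["image"],110,(230,180,415,320)) 
for z in (9,14,19): print('top',z,len(ct),pose_from(cast(ft,ct,z),(-.6,.8)))
c=ext(im,90,(140,70,530,225))
o,t,_=pose_from(cast(f,c,14),(-.6,.8))
d=np.array([np.linalg.norm(place(o,t,outline())-q,axis=1).min() for q in cast(f,c,14)]);print("resid",d.mean(),d.max())
pts=proj(f,np.c_[place(o,t,outline(360)),np.full(360,14)]).round().astype(np.int32)
im=im.copy();cv2.polylines(im,[pts.reshape(-1,1,2)],True,(0,0,255),1);cv2.circle(im,tuple(int(v) for v in pts[0]),4,(0,255,0),-1)
cv2.imwrite("pics/wrist2.png",cv2.resize(im[70:320,150:520],None,fx=2,fy=2))
cv2.imwrite("pics/top2.png",cv2.resize(ft["image"][150:340,200:440],None,fx=3,fy=3))
E
```

```text
t: 3.75
tool_pos: [516.5, -37.4, 153.5]
orientation: [0.001, 0.947, 0.32, 0.002]
force: [-0.3, 0.0, 1.3]
grip_width: -0.1
[516.48368715 -37.38112652 153.54313899] [0.00102245 0.94725291 0.32048044 0.00177911]
70 9 (array([561.69441491,  -3.41855335]), np.float64(2.222646742958247), 1.0387532438753746)
70 14 (array([562.09976474,  -3.24339408]), np.float64(2.2226467384806288), 1.0028476461880738)
70 19 (array([562.50511245,  -3.06823138]), np.float64(2.2226467419006006), 0.9675735697351142)
90 9 (array([561.67747264,  -3.39469693]), np.float64(2.2228590031318927), 1.032115982406496)
90 14 (array([562.08314361,  -3.21994796]), np.float64(2.2228589873048623), 0.9964397943297115)
90 19 (array([562.48881292,  -3.04519557]), np.float64(2.2228589874629883), 0.961391113653583)
110 9 (array([561.68913252,  -3.37729293]), np.float64(2.222295172503763), 1.0261532552710662)
110 14 (array([562.09452989,  -3.20286157]), np.float64(2.2222951510564917), 0.9906831422278611)
110 19 (array([562.49992868,  -3.0284299 ]), np.float64(2.222295157937448), 0.9558369558632381)
top 9 131 (array([526.16900818,  62.15473659]), np.float64(2.7757929266978367), 0.26068619068725846)
top 14 131 (array([525.93680413,  61.96969991]), np.float64(2.77579303042391), 0.25906548975454846)
top 19 131 (array([525.70459725,  61.78465863]), np.float64(2.7757928965201977), 0.2574498233236512)
resid 0.3554679941915203 1.0452503289356376
```

View pics/wrist2.png

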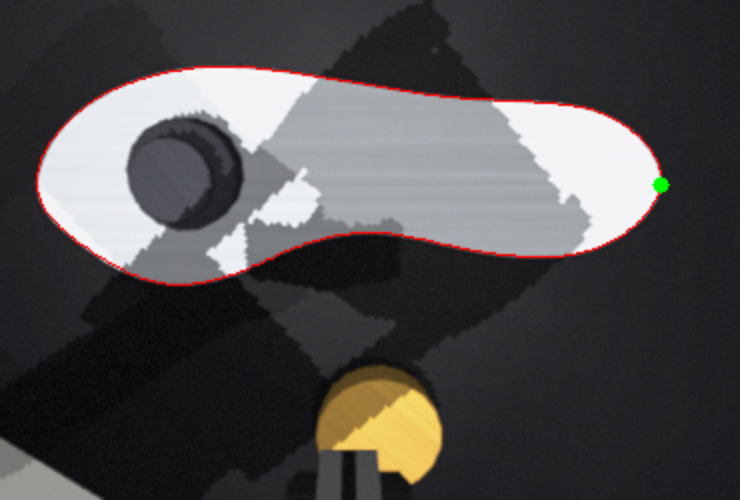

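View pics/top2.png

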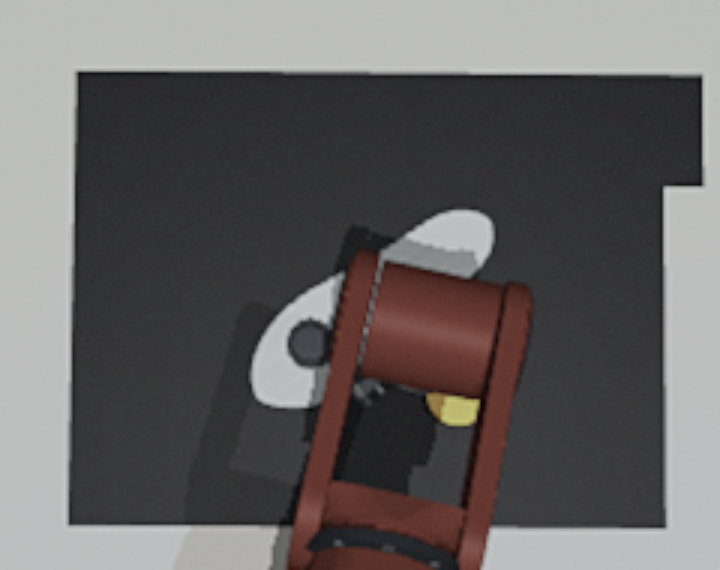

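The wrist fit is very tight, with a 0.36 mm mean residual. Its area scale is 1.00 at z = 14, so the height is confirmed, and it lies within 1.6 mm of the top-view fit. Next I'll go above the heel and look again from there.

```bash
python3 -m handwheel '[[0,0,0,0],[0,0,0,0],[0,0,0,0]]'
python3 - <<'E'
from meas import *
from scipy.spatial.transform import Rotation as Ro
s=ctrl.observe();p=s['tool_pos'];q=s['orientation'];R=Ro.from_quat(q[[1,2,3,0]]).as_matrix();print(p,q,R.round(3).tolist())
f=ctrl.grab_frame("wrist");print("TCP px",proj(f,p))
c=ext(f["image"],90,(140,70,530,225));print(pose_from(cast(f,c,14),(-.6,.8)))
o,t=np.array([561.5,-2.7]),2.2236
h=place(o,t,E);print("heel",h[0]);print("shift tool",R.T@(np.r_[h[0],130]-p))
print("yaw err",np.degrees(np.arctan2(R[1,1],R[0,1]))+180-np.degrees(t))
im=f["image"];cv2.imwrite("pics/tip.png",cv2.resize(im[250:350,250:400],None,fx=4,fy=4))
w=cast(f,(235,152),54);w0=cast(f,(252,150),20);print("weight ~",w,w0,[np.linalg.norm(place(o,t,outline())-v,axis=1).min() for v in (w,w0)])
E
```

```text
t: 4.1
tool_pos: [515.0, -37.2, 151.6]
orientation: [0.0, 0.947, 0.32, 0.0]
force: [0.2, 0.5, 0.5]
grip_width: 0.1
[515.00245229 -37.19592034 151.63482122] [1.38114020e-04 9.47353683e-01 3.20188879e-01 2.48962312e-04] [[0.795, 0.607, 0.001], [0.607, -0.795, -0.0], [0.0, 0.0, -1.0]]
TCP px [[322.96675524 311.52638599]]
(array([562.08155463,  -3.22365104]), np.float64(2.2228994539995153), 0.9962773491993943)
heel [ 639.24924583 -104.38114266]
shift tool [ 58.00381982 128.77640416  21.71128535]
yaw err -0.05420260244562769
weight ~ [[531.50175624  51.95858567]] [[533.68009757  47.60229872]] [np.float64(34.05662707958435), np.float64(35.57637616205273)]
```

View pics/tip.png

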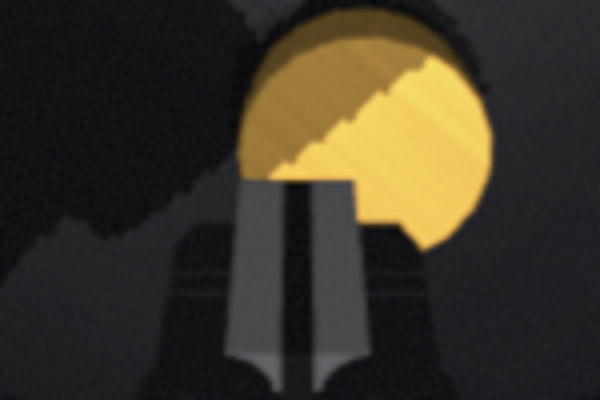

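```bash
python3 - <<'E'
from meas import *
s=ctrl.observe();p=s['tool_pos'];x=np.array([.795,.607,0])
f=ctrl.grab_frame("wrist")
for k in (-11,0,7,9,11): print(k,proj(f,p+k*x), proj(f,p+k*x+[0,0,-2]))
E
python3 -m handwheel '[[12,26,0,0],[24,52,0,0],[36,78,0,0],[47,103,0,0],[58,129,0,0]]'
python3 -m handwheel '[[0,0,0,0],[0,0,0,0],[0,0,0,0],[0,0,0,0],[0,0,0,0]]'
```

```text
-11 [[322.98452829 331.19516739]] [[322.99677552 328.87292899]]
0 [[322.96772162 311.53501867]] [[322.98043218 309.38863044]]
7 [[322.95663149 298.56198185]] [[322.96965228 296.53699111]]
9 [[322.95340414 294.78667561]] [[322.96651587 292.79781317]]
11 [[322.95015007 290.9801302 ]] [[322.96335382 289.02806016]]
t: 4.62
tool_pos: [640.1, -105.0, 151.0]
orientation: [-0.0, 0.947, 0.32, -0.0]
force: [-0.4, 0.5, -0.6]
grip_width: 0.0
t: 5.03
tool_pos: [638.1, -103.8, 151.2]
orientation: [-0.0, 0.947, 0.32, -0.0]
force: [-0.0, -0.2, -0.2]
grip_width: 0.1
```

```bash
python3 - <<'E'
from meas import *
s=ctrl.observe();print(s['tool_pos'],s['orientation'])
f=ctrl.grab_frame("wrist");cv2.imwrite("pics/wrist3.png",f["image"])
E
```

```text
[ 638.1271658  -103.77081386  151.1764689 ] [-3.20549571e-04  9.47274842e-01  3.20421774e-01 -3.96263748e-04]
```

View pics/wrist3.png

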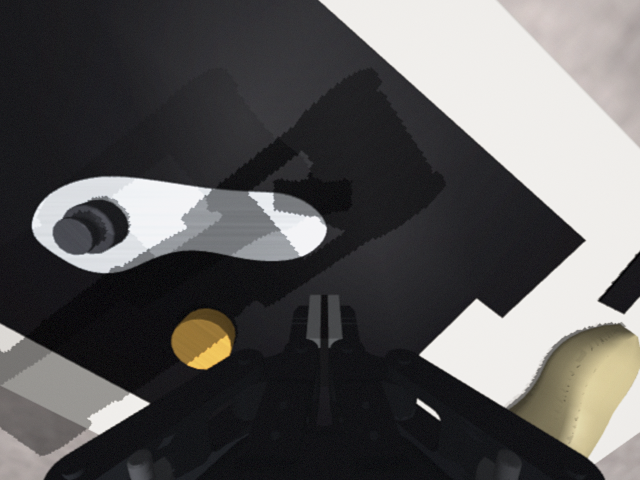

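The view above the heel shows the heel end at (326,230), the toe at (33,220), the weight at (95,225) and the tin at (204,338). The last is well clear at the right. I'll refit from this second wrist position and work out the path rows.

```bash
python3 - <<'E'
from meas import *
f=ctrl.grab_frame("wrist")
for th in (70,100):
    c=ext(f["image"],th,(15,150,345,285))
    w=cast(f,c,14);o,t,a=pose_from(w,(-.6,.8))
    d=np.array([np.linalg.norm(place(o,t,outline())-q,axis=1).min() for q in w]);print(o,t,a,"resid",d.mean(),d.max())
    print("heel",place(o,t,E)[0],"toe",place(o,t,E)[9])
# height by two wrist views: rays to heel tip / toe tip (x extremes) wrist1 saved at settled pose not needed
s=ctrl.observe();print(s['tool_pos'])
E
```

```text
[562.2460226   -3.26178545] 2.2238012006400947 1.0031357999101613 resid 0.3764693131430065 1.0328512055405397
heel [ 640.01572517 -104.92728285] toe [482.40207465  95.68387628]
[562.17056576  -3.20001728] 2.222830408695981 0.9908938907726493 resid 0.4542858562527749 1.2446427359890297
heel [ 639.84153565 -104.94096497] toe [482.42271107  95.82310967]
[ 638.50235646 -103.93018962  151.46119154]
```

Both wrist positions agree to within 0.2 mm, and the top view differs by about 1.5 mm. I'll use the blend: origin (561.7, −2.9), heading 2.2234. The jaws' y axis runs along the pattern's −x, so the row shifts are simply (−Δpy, −Δpx). Now a small correction in the air, then straight down.

```bash
python3 -m handwheel '[[0.4,1.1,0,0],[0.4,1.1,0,0],[0.4,1.1,0,0],[0.4,1.1,0,0]]'
python3 -m handwheel '[[0,0,8,0],[0,0,22,0],[0,0,38,0],[0,0,54,0],[0,0,70,0]]'
python3 -m handwheel '[[0,0,14,0],[0,0,26,0],[0,0,36,0],[0,0,44,0],[0,0,50,0]]'
python3 -m handwheel '[[0,0,3,0],[0,0,5,0],[0,0,6,0],[0,0,6,0],[0,0,6,0]]'
python3 - <<'E'
from rig import ctrl
from h import *
s=ctrl.observe();print(s['tool_pos'],s['orientation'],s['force'],s['joint_pos'])
E
```

```text
t: 5.47
tool_pos: [640.2, -105.1, 151.4]
orientation: [0.0, 0.947, 0.32, 0.0]
force: [-0.7, -0.3, -0.2]
grip_width: 0.0
t: 5.88
tool_pos: [639.3, -104.9, 78.9]
orientation: [-0.0, 0.947, 0.32, -0.001]
force: [0.1, 0.2, -0.5]
grip_width: -0.1
t: 6.3
tool_pos: [639.9, -105.1, 30.1]
orientation: [-0.0, 0.947, 0.32, -0.0]
force: [0.0, 0.1, -0.2]
grip_width: 0.3
t: 6.72
tool_pos: [640.7, -105.3, 26.0]
orientation: [0.0, 0.947, 0.32, 0.0]
force: [-0.1, -0.1, 0.2]
grip_width: 0.0
[ 640.71402773 -105.27572591   25.99393424] [3.38383297e-04 9.47359018e-01 3.20172652e-01 4.98586192e-04] [-0.13634641 -0.11003917  0.20229872] [-2.70872577e-01  4.98693788e-01  1.66618533e+00  7.37964796e-07
  9.75508393e-01  6.48099759e-01]
```

```bash
cat > chk.py <<'E'
from rig import ctrl
from h import *
o,t=np.array([561.7,-2.9]),2.2234
s=ctrl.observe();p=s['tool_pos'];d=place(o,t,outline(1800))-p[:2];n=np.linalg.norm(d,axis=1);i=n.argmin()
R=np.array([[np.cos(t),-np.sin(t)],[np.sin(t),np.cos(t)]]);q=R.T@(p[:2]-o)
print("pattern xy",q.round(1),"at edge",i/100,"off",n[i].round(2),"z",p[2].round(1),"F",s['force'].round(1),"t",s['t'])
E
python3 chk.py; python3 - <<'E'
from h import *
P=CS(np.arange(73)/4)
r=np.round(np.c_[-(P[:,1]-P[0,1]),-(P[:,0]-P[0,0])],1)
for k in range(0,72,5):
    print(k/4,(r[k+1:k+6]-r[k]).round(1).tolist())
E
```

```text
pattern xy [-129.3   -0.6] at edge 17.98 off 1.35 z 26.0 F [-0.1 -0.1  0.2] t 6.7167
0.0 [[-7.0, -1.5], [-13.7, -5.6], [-19.6, -11.7], [-24.3, -18.9], [-27.5, -26.5]]
1.25 [[-1.8, -7.9], [-2.6, -15.8], [-2.6, -23.9], [-2.2, -31.9], [-1.3, -40.0]]
2.5 [[1.2, -8.0], [2.7, -15.9], [4.5, -23.8], [6.3, -31.7], [7.8, -39.6]]
3.75 [[0.9, -8.0], [1.0, -16.1], [0.3, -24.1], [-1.2, -32.1], [-3.4, -39.8]]
5.0 [[-2.9, -7.5], [-6.2, -14.8], [-9.6, -22.2], [-12.7, -29.7], [-15.2, -37.5]]
6.25 [[-1.8, -8.0], [-2.5, -16.0], [-2.1, -23.8], [-0.3, -31.3], [2.6, -38.6]]
7.5 [[4.0, -7.0], [8.8, -14.0], [14.3, -20.8], [20.3, -26.8], [26.8, -31.1]]
8.75 [[6.9, -2.0], [14.1, -1.1], [21.2, 2.4], [28.0, 7.5], [34.1, 13.7]]
10.0 [[5.1, 6.6], [9.3, 13.5], [12.6, 20.7], [15.3, 28.2], [17.4, 35.9]]
11.25 [[1.6, 7.9], [2.6, 15.9], [3.1, 24.0], [3.0, 32.1], [2.5, 40.1]]
12.5 [[-0.9, 8.1], [-1.9, 16.1], [-3.0, 24.1], [-4.2, 32.1], [-5.5, 40.1]]
13.75 [[-1.2, 8.0], [-2.4, 16.0], [-3.6, 24.0], [-4.5, 32.0], [-5.3, 40.0]]
15.0 [[-0.5, 8.1], [-0.8, 16.2], [-1.2, 24.3], [-1.6, 32.3], [-2.3, 40.2]]
16.25 [[-1.3, 7.9], [-3.4, 15.6], [-6.7, 23.2], [-11.4, 30.5], [-17.2, 36.8]]
17.5 [[-6.5, 4.5], [-13.5, 6.3]]
```

```bash
python3 - <<'E'
from meas import *
f=ctrl.grab_frame("wrist");cv2.imwrite("pics/wrist4.png",f["image"])
f=ctrl.grab_frame("scene");cv2.imwrite("pics/scene4.png",cv2.resize(f["image"][180:320,200:440],None,fx=3,fy=3))
E
```

```text
(no output)
```

View pics/wrist4.png

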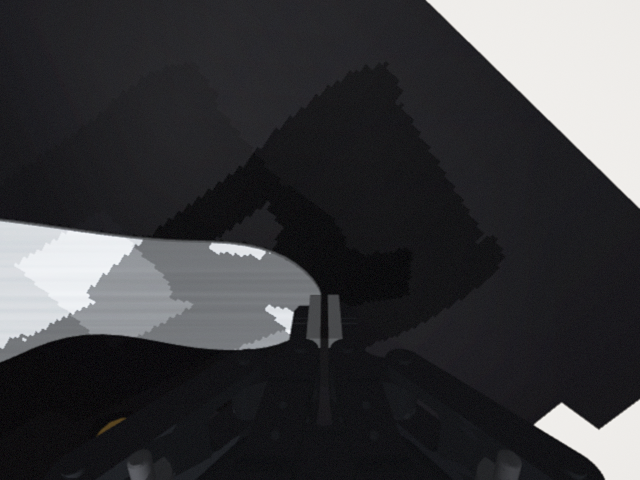

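View pics/scene4.png

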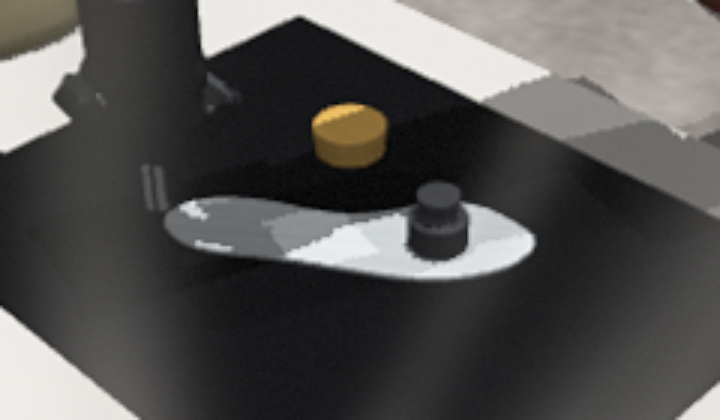

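The wrist view shows the closed tips at the heel's back near (325,300), and the scene view shows them just off the heel end at about (155,190) and still a little high. They measure 12 mm above the edge and 1.3 mm outside it. I'll trim gently to 6 mm above.

```bash
python3 -m handwheel '[[-0.3,-0.7,2,0],[-0.3,-0.7,4,0],[-0.3,-0.7,5,0],[-0.3,-0.7,5,0],[-0.3,-0.7,5,0]]'; python3 chk.py; python3 -m handwheel '[[0,0,0,0],[0,0,0,0]]';python3 chk.py
```

```text
t: 7.23
tool_pos: [639.3, -104.7, 20.0]
orientation: [-0.0, 0.947, 0.32, -0.0]
force: [-0.4, 0.7, 0.1]
grip_width: 0.2
pattern xy [-128.     0.2] at edge 0.01 off 0.12 z 20.0 F [-0.4  0.7  0.1] t 7.2333
t: 7.4
tool_pos: [639.6, -104.8, 20.4]
orientation: [0.0, 0.947, 0.32, 0.0]
force: [0.1, -0.4, -0.1]
grip_width: 0.0
pattern xy [-128.3   -0. ] at edge 0.0 off 0.27 z 20.4 F [ 0.1 -0.4 -0.1] t 7.4
```

The tips are on edge0, 6 mm above it. Now the trace.

```bash
python3 -m handwheel '[[-7.0,-1.5,0,0],[-13.7,-5.6,0,0],[-19.6,-11.7,0,0],[-24.3,-18.9,0,0],[-27.5,-26.5,0,0]]'; python3 chk.py
```

```text
t: 7.82
tool_pos: [600.0, -100.3, 20.1]
orientation: [-0.0, 0.947, 0.32, -0.0]
force: [0.5, -0.6, 0.4]
grip_width: -0.2
pattern xy [-100.6   28.7] at edge 1.29 off 0.95 z 20.1 F [ 0.5 -0.6  0.4] t 7.8167
```

```bash
python3 -m handwheel '[[-1.8,-7.9,0,0],[-2.6,-15.8,0,0],[-2.6,-23.9,0,0],[-2.2,-31.9,0,0],[-1.3,-40.0,0,0]]'; python3 chk.py
python3 -m handwheel '[[1.2,-8.0,0,0],[2.7,-15.9,0,0],[4.5,-23.8,0,0],[6.3,-31.7,0,0],[7.8,-39.6,0,0]]'; python3 chk.py
```

```text
t: 8.23
tool_pos: [575.9, -68.5, 20.4]
orientation: [0.0, 0.947, 0.32, 0.0]
force: [-0.1, 0.4, -0.7]
grip_width: 0.1
pattern xy [-60.8  28.6] at edge 2.52 off 0.21 z 20.4 F [-0.1  0.4 -0.7] t 8.2333
t: 8.65
tool_pos: [558.3, -32.4, 20.3]
orientation: [0.0, 0.947, 0.32, 0.0]
force: [0.5, -0.1, -0.3]
grip_width: -0.3
pattern xy [-21.3  20.6] at edge 3.77 off 0.32 z 20.3 F [ 0.5 -0.1 -0.3] t 8.65
```

```bash
python3 -m handwheel '[[0.9,-8.0,0,0],[1.0,-16.1,0,0],[0.3,-24.1,0,0],[-1.2,-32.1,0,0],[-3.4,-39.8,0,0]]'; python3 chk.py
python3 -m handwheel '[[-2.9,-7.5,0,0],[-6.2,-14.8,0,0],[-9.6,-22.2,0,0],[-12.7,-29.7,0,0],[-15.2,-37.5,0,0]]'; python3 chk.py
python3 -m handwheel '[[-1.8,-8.0,0,0],[-2.5,-16.0,0,0],[-2.1,-23.8,0,0],[-0.3,-31.3,0,0],[2.6,-38.6,0,0]]'; python3 chk.py
```

```text
t: 9.07
tool_pos: [531.0, -3.0, 20.3]
orientation: [-0.0, 0.947, 0.32, -0.0]
force: [-0.4, -0.5, -0.5]
grip_width: 0.0
pattern xy [18.6 24.5] at edge 5.02 off 0.15 z 20.3 F [-0.4 -0.5 -0.5] t 9.0667
t: 9.48
tool_pos: [495.9, 17.2, 20.3]
orientation: [-0.0, 0.947, 0.32, -0.0]
force: [-0.0, 0.4, -0.0]
grip_width: 0.1
pattern xy [55.9 40. ] at edge 6.27 off 0.23 z 20.3 F [-0.   0.4 -0. ] t 9.4833
t: 9.9
tool_pos: [475.1, 50.0, 20.3]
orientation: [0.0, 0.947, 0.32, 0.0]
force: [0.5, 0.3, 0.4]
grip_width: 0.1
pattern xy [94.6 36.7] at edge 7.52 off 0.07 z 20.3 F [0.5 0.3 0.4] t 9.9
```

```bash
python3 -m handwheel '[[4.0,-7.0,0,0],[8.8,-14.0,0,0],[14.3,-20.8,0,0],[20.3,-26.8,0,0],[26.8,-31.1,0,0]]'; python3 chk.py
python3 -m handwheel '[[6.9,-2.0,0,0],[14.1,-1.1,0,0],[21.2,2.4,0,0],[28.0,7.5,0,0],[34.1,13.7,0,0]]'; python3 chk.py
python3 - <<'E'
from meas import *
f=ctrl.grab_frame("wrist");cv2.imwrite("pics/wrist5.png",f["image"])
E
```

```text
t: 10.32
tool_pos: [477.9, 91.3, 20.3]
orientation: [-0.0, 0.947, 0.32, -0.0]
force: [0.8, -1.1, 0.2]
grip_width: 0.1
pattern xy [125.7   9.4] at edge 8.78 off 0.24 z 20.3 F [ 0.8 -1.1  0.2] t 10.3167
t: 10.73
tool_pos: [514.6, 100.0, 20.4]
orientation: [0.0, 0.947, 0.32, 0.0]
force: [0.1, -0.2, -0.2]
grip_width: 0.1
pattern xy [110.4 -25.1] at edge 10.04 off 0.27 z 20.4 F [ 0.1 -0.2 -0.2] t 10.7333
```

View pics/wrist5.png

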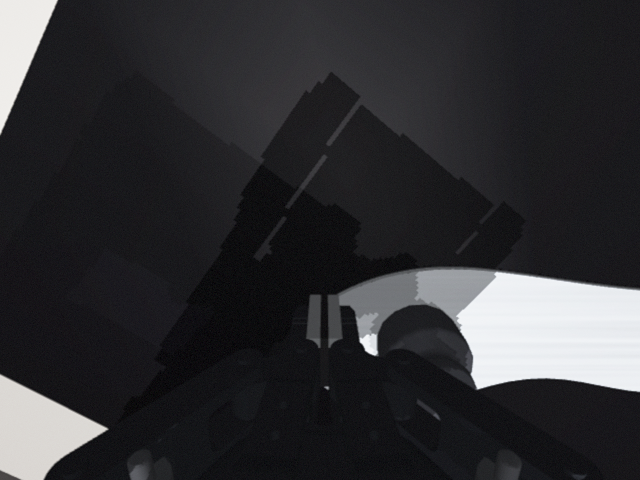

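All points so far are within 0.3 mm. The wrist picture shows the tips at the toe's outer corner (325,295) and the weight close by at (425,340). Before going down the outer side, I'll measure how far the weight stands from that edge.

```bash
python3 - <<'E'
from meas import *
o,t=np.array([561.7,-2.9]),2.2234
R=np.array([[np.cos(t),-np.sin(t)],[np.sin(t),np.cos(t)]])
f=ctrl.grab_frame("top");im=cv2.imread("pics/top0.png")
g=cv2.cvtColor(im,cv2.COLOR_BGR2GRAY)
m=np.zeros_like(g);c=ext(im,110,(230,180,415,320));cv2.drawContours(m,[c.reshape(-1,1,2)],-1,255,-1)
h=((m>0)&(g<125)).astype(np.uint8);h=cv2.erode(m,np.ones((3,3)))//255*h
cs,_=cv2.findContours(h,cv2.RETR_EXTERNAL,cv2.CHAIN_APPROX_NONE);c=max(cs,key=cv2.contourArea)[:,0]
(x,y),r=cv2.minEnclosingCircle(c.astype(np.float32));print("hole",x,y,r,cv2.contourArea(c))
for z in (14,24,34,44,54):
    w=cast(f,(x,y),z)[0]; print(z,"pattern coords",(R.T@(w-o)).round(1),"r mm",(r+.5)/612*(1615-z))
# wrist view 3: base circle
E
cat > crop.py <<'E'
import cv2
a=cv2.imread("pics/wrist1.png")[100:220,180:320];cv2.imwrite("pics/w1.png",cv2.resize(a,None,fx=5,fy=5,interpolation=cv2.INTER_CUBIC))
a=cv2.imread("pics/wrist3.png")[170:280,20:160];cv2.imwrite("pics/w3.png",cv2.resize(a,None,fx=5,fy=5,interpolation=cv2.INTER_CUBIC))
E
python3 crop.py
```

```text
hole 302.7659606933594 264.0957336425781 8.099234580993652 172.5
14 pattern coords [63.9 -6.5] r mm 22.49571007217457
24 pattern coords [64.  -5.9] r mm 22.355199703204086
34 pattern coords [64.1 -5.4] r mm 22.214689334233604
44 pattern coords [64.2 -4.8] r mm 22.07417896526312
54 pattern coords [64.3 -4.2] r mm 21.933668596292634
```

View pics/w3.png

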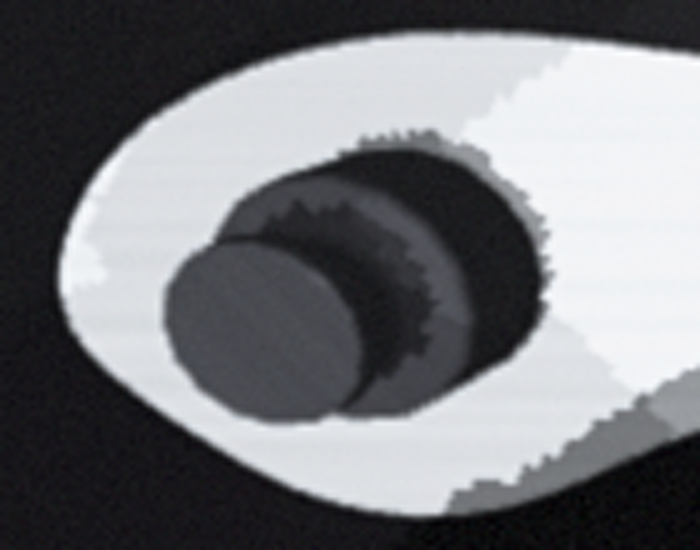

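View pics/w1.png

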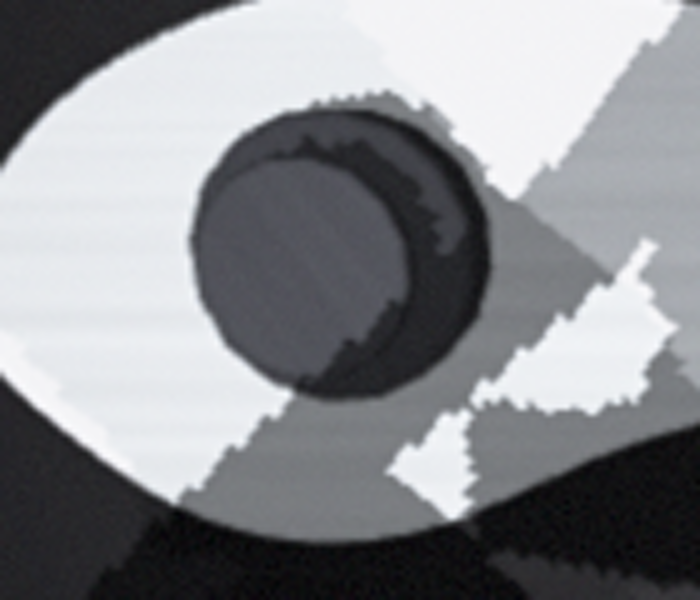

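The crops show about 20 mm between the weight's foot and the outer outline (w3 crop: foot edge at y≈150, outline at y≈32). The top view gives about 17 mm. The fingers' 11 mm half-width will pass, and I'll bias about 1.5 mm outward along this stretch for margin.

```bash
python3 -m handwheel '[[5.6,6.4,0,0],[10.3,13.1,0,0],[14.0,20.3,0,0],[16.8,27.8,0,0],[18.9,35.6,0,0]]'; python3 chk.py
```

```text
t: 11.25
tool_pos: [550.9, 82.7, 20.4]
orientation: [0.0, 0.947, 0.32, 0.0]
force: [0.8, 0.7, -0.8]
grip_width: 0.2
pattern xy [ 74.5 -43.3] at edge 11.29 off 1.76 z 20.4 F [ 0.8  0.7 -0.8] t 11.25
```

```bash
python3 -m handwheel '[[1.6,8.2,0,0],[2.6,16.2,0,0],[3.1,24.3,0,0],[2.7,32.4,0,0],[1.7,40.4,0,0]]'; python3 chk.py
python3 -m handwheel '[[-1.2,8.1,0,0],[-2.5,16.1,0,0],[-3.7,24.1,0,0],[-4.9,32.1,0,0],[-6.2,40.1,0,0]]'; python3 chk.py
python3 -m handwheel '[[-1.2,8.0,0,0],[-2.4,16.0,0,0],[-3.6,24.0,0,0],[-4.5,32.0,0,0],[-5.3,40.0,0,0]]'; python3 chk.py
```

```text
t: 11.67
tool_pos: [576.3, 51.3, 20.3]
orientation: [0.0, 0.947, 0.32, -0.0]
force: [0.4, 0.3, 1.4]
grip_width: 0.1
pattern xy [ 34.3 -44.5] at edge 12.53 off 0.81 z 20.3 F [0.4 0.3 1.4] t 11.6667
t: 12.08
tool_pos: [595.5, 15.7, 20.3]
orientation: [0.0, 0.947, 0.32, -0.0]
force: [-0.1, 0.1, 0.0]
grip_width: -0.2
pattern xy [ -5.7 -38.1] at edge 13.78 off 0.05 z 20.3 F [-0.1  0.1  0. ] t 12.0833
t: 12.5
tool_pos: [615.6, -19.3, 20.3]
orientation: [-0.0, 0.947, 0.32, -0.0]
force: [0.2, 0.3, 0.4]
grip_width: -0.1
pattern xy [-45.7 -32.9] at edge 15.03 off 0.07 z 20.3 F [0.2 0.3 0.4] t 12.5
```

```bash
python3 -m handwheel '[[-0.5,8.1,0,0],[-0.8,16.2,0,0],[-1.2,24.3,0,0],[-1.6,32.3,0,0],[-2.3,40.2,0,0]]'; python3 chk.py
python3 -m handwheel '[[-1.3,7.9,0,0],[-3.4,15.6,0,0],[-6.7,23.2,0,0],[-11.4,30.5,0,0],[-17.2,36.8,0,0]]'; python3 chk.py
python3 -m handwheel '[[-6.5,4.5,0,0],[-13.5,6.3,0,0],[-13.7,6.0,0,0],[-13.7,6.0,0,0],[-13.7,6.0,0,0]]'; python3 chk.py
```

```text
t: 12.92
tool_pos: [638.3, -52.5, 20.3]
orientation: [0.0, 0.947, 0.32, 0.0]
force: [0.1, -0.5, -0.1]
grip_width: -0.3
pattern xy [-86.  -30.7] at edge 16.28 off 0.17 z 20.3 F [ 0.1 -0.5 -0.1] t 12.9167
t: 13.33
tool_pos: [646.7, -92.5, 20.4]
orientation: [0.0, 0.947, 0.32, 0.0]
force: [0.5, -0.0, -0.0]
grip_width: 0.2
pattern xy [-122.8  -13.1] at edge 17.53 off 0.52 z 20.4 F [ 0.5 -0.  -0. ] t 13.3333
t: 13.75
tool_pos: [638.9, -104.4, 20.3]
orientation: [-0.0, 0.947, 0.32, -0.0]
force: [0.2, -0.1, 0.1]
grip_width: 0.5
pattern xy [-127.5    0.3] at edge 0.01 off 0.48 z 20.3 F [ 0.2 -0.1  0.1] t 13.75
```

```bash
python3 - <<'E'
from meas import *
f=ctrl.grab_frame("wrist");cv2.imwrite("pics/wrist6.png",f["image"])
f=ctrl.grab_frame("scene");cv2.imwrite("pics/scene6.png",cv2.resize(f["image"][180:320,200:440],None,fx=3,fy=3))
E
```

```text
(no output)
```

View pics/wrist6.png

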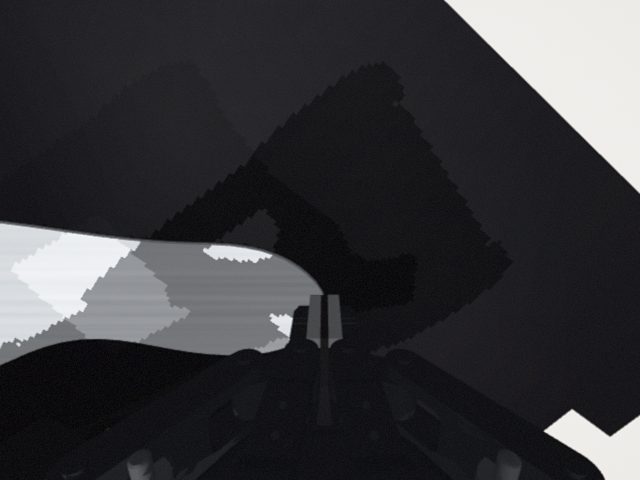

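The tips are back at the heel's middle, at about (325,297), and the pattern sits as before. Now I'll lift straight up about 130 mm and check that nothing shifted.

```bash
python3 -m handwheel '[[0,0,-4,0],[0,0,-12,0],[0,0,-24,0],[0,0,-38,0],[0,0,-52,0]]'
python3 -m handwheel '[[0,0,-16,0],[0,0,-32,0],[0,0,-48,0],[0,0,-62,0],[0,0,-72,0]]'
python3 -m handwheel '[[0,0,-5,0],[0,0,-7,0],[0,0,-7,0],[0,0,-7,0],[0,0,-7,0]]'
python3 - <<'E'
from meas import *
f=ctrl.grab_frame("wrist");c=ext(f["image"],85,(15,150,345,285));w=cast(f,c,14);o,t,a=pose_from(w,(-.6,.8));print(o,t,a)
cv2.imwrite("pics/wrist7.png",f["image"]);print(ctrl.observe()['tool_pos'])
f=ctrl.grab_frame("scene");cv2.imwrite("pics/scene7.png",f["image"])
E
```

```text
t: 14.27
tool_pos: [639.7, -104.7, 74.4]
orientation: [0.0, 0.947, 0.32, 0.001]
force: [-0.9, -0.8, 0.9]
grip_width: 0.2
t: 14.68
tool_pos: [640.5, -105.0, 148.0]
orientation: [0.001, 0.947, 0.32, 0.002]
force: [-0.7, 0.7, -0.2]
grip_width: 0.5
t: 15.1
tool_pos: [638.3, -104.5, 149.9]
orientation: [-0.001, 0.947, 0.32, -0.001]
force: [-0.6, 0.1, -0.3]
grip_width: 0.1
[562.25386359  -3.31346193] 2.223570473028831 0.9975465625316051
[ 638.34762644 -104.43644236  149.8957542 ]
```

View pics/wrist7.png

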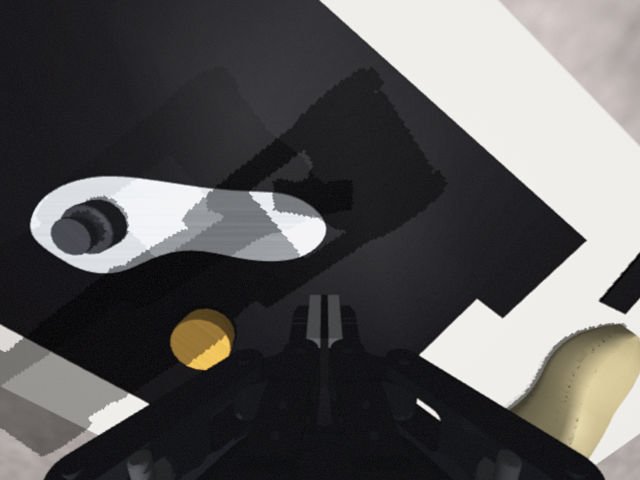

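View pics/scene7.png

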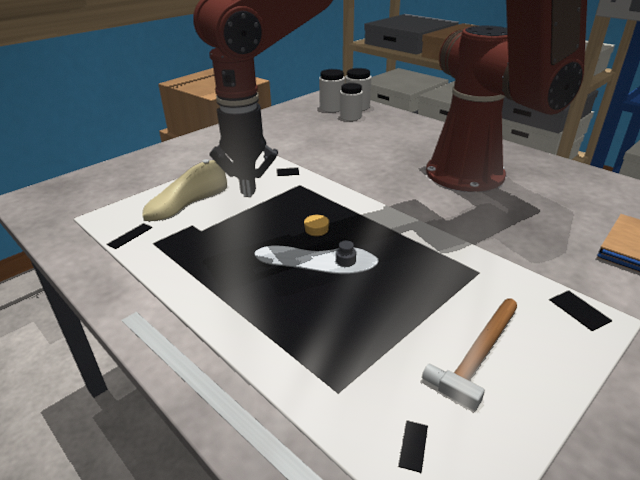

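The wrist and scene views match the ones from before the pass. The pattern is at (562.3, −3.3), the same as before, and the weight, tin, last and hammer stand where they were. I'm handing in.

```bash
python3 -c "
from rig import ctrl
print(ctrl.close_job())"
```

```text
the job is handed in; nothing more can be done
None
```

I made the dry pass in one unbroken go with the fingers shut. They came straight down at the middle of the heel, went up the hollow inner side, round the toe and down the outer side back to the heel. From there they lifted straight up about 130 mm. The job was handed in about 15 s in.

- **Over the edge:** at the end of each move the tips measured 0.05–1.8 mm from the fitted edge, at z about 20.3 mm, which is roughly 6 mm above the pattern. The 1.8 mm was a deliberate outward bias to clear the pattern weight. At the first bend by the heel the offset was 0.95 mm.
- **Contact:** force readings stayed at noise level, under about 1.5 N.
- **Nothing shifted:** after the lift, the pattern's pose matched the one from before to about 0.1 mm. The weight, tin, last and hammer looked unmoved in the pictures.

Three checks did not fully agree:
- **Pattern position:** the top camera placed it about 1.5 mm from where the wrist camera did, within the stated calibration, so I used a position between the two.
- **Fingertips:** they showed up to about 2 mm from where the wrist camera's calibration predicts them. I did not correct for this.
- **Gap beside the weight:** it measured about 17 mm from the top view and 20 mm from the wrist. Either was enough for the fingers.

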